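Take the bore of a grinder bushing with a self-springing bore gauge

TASK

Take the bore size of the brass grinder bushing with the bore gauge: holding its orange tabs squeezed, feel it gently into the bore until its flange sits on the rim, let go so that the feelers spring out against the wall, then push the red lock button down. Draw the gauge out without disturbing the locked size (its blue flats are there to hold it by) and stand it back upright in its wooden stand, still locked. Never force the gauge against the bushing (40 N between them is too much), and leave the other things on the counter where they are.

Things in the scene. Friction and masses are not known exactly. Their poses are not given: they have to be found in the camera images.
- gauge: Hand bore gauge, about 0.3 kg, upright; origin under the middle of its round dark flange (58 mm across, 6 mm thick), z up its axis. Below: steel pilot 34 mm across, 40 mm long, flat at its end (33 mm across, edge rounded off by 0.5 mm). Above: 24 mm neck, grip block (32 to 62 mm up), red lock button. Two brass-nosed feelers (8 mm thick) stick out of the pilot along +y and -y, 18 mm below the origin.
- tabs (a point): Middle between the two orange squeeze tabs, 47 mm above the gauge's origin, axes as the gauge. Tabs face +y and -y, 20 mm wide, 24 mm high, 44 mm apart over their outer faces when free, 30 mm fully squeezed. Each is one piece with its feeler: squeezing draws both feelers inside the pilot; let go, springs (3 N a side) push them out. Both sides move together.
- flats (a point): The same point, middle of the fixed blue grip block between the tabs: its flats face the gauge's +x and -x, 26 mm apart, 18 mm wide, 30 mm high, and can be held without touching the tabs.
- lock_top (a point): Middle of the top of the red lock button (19 mm across) when it is up: 80 mm above the gauge's origin, on its axis. Fixed to the gauge: this point does not go down with the button.
- lock (a joint): Travel of the red lock button in m: 0 is up (unlocked), 0.008 fully down. Pushed straight down (about 8 N at first, 14 N near the bottom), it stays where it is left. From 0.006 on it clamps feelers and tabs where they are, against their springs; a firm squeeze on the tabs would still shift them.
- jaw (a joint): How far each feeler (with its tab) is drawn in from its free position, in m: 0 is fully out (46 mm over the feelers), 0.0068 fully squeezed (feelers inside the pilot). In the bushing's bore the feelers rest on the wall at 0.004 to 0.0045.
- fixture: Fixed grey base plate, 100 x 100 x 16 mm, carrying an upright brass bushing (tube, 60 mm outside); origin under the plate's middle, z up. The bushing was clamped by eye: its axis is upright but stands 4.5 to 7 mm off the plate's middle, in any direction, differently each time and not measured. It does not shift. Its brass is oiled (friction about 0.2).
- bore_mouth (a point): Point on the plate's middle axis at the height of the bushing's rim, 70 mm above the plate's underside; the true bore axis is off by the unmeasured offset. Straight bore 37 mm across, reaching 52 mm below the rim; its edge is bevelled, 39 mm across at the rim, 37 mm from 2 mm below it on. The rim is flat, 60 mm outside.
- stand: Fixed gauge stand, a wooden plate 100 x 100 mm on four short steel legs; origin in the middle of its underside, top face 56 mm above it. An oblong hole 40 mm along x and 54 mm along y takes the gauge's pilot with the feelers along y (either way round); the flange rests on the plate.
- steam_lever (a point): Tip of the espresso machine's left steam lever, which juts out over the counter towards the robot; the machine's front lies beyond it. The other steam lever is 0.55 m to the right (-y), and a black portafilter handle points at the robot from the machine between them, tip 22 mm further back, 170 mm lower, 115 mm to the right. Carry things past on the robot's side of them.
- timer: Bystander: small white kitchen timer, 58 x 62 x 18 mm, origin under its middle.
- basket: Bystander: steel filter basket, 67 mm across, 26 mm high, origin under its middle.
- espresso_cup: Bystander: dark blue espresso cup, 63 x 88 x 50 mm, origin under its middle.
- dosing: Bystander: steel dosing cup, 60 mm across, 59 mm high, origin under its middle.
Not all that is in view belongs to the job. Leave any turquoise look-alike of the stand alone.

How it is judged:
On the way, in this order (a step that is already met when the one before it is completed fails the run):
1. the gauge is fully home in the bushing, flange on the rim, tabs still squeezed and button up (z of gauge in the frame of fixture between 0.066 and 0.073 m and horizontal distance between gauge and fixture below 0.0125 m and angle between gauge's own z axis and vertical below 0.07 rad and value of joint jaw above 0.006 m and value of joint lock below 0.003 m), for 0.1 s.
2. let go, the feelers have sprung out against the bore wall, gauge still home, button still up (z of gauge in the frame of fixture between 0.066 and 0.073 m and horizontal distance between gauge and fixture below 0.0125 m and angle between gauge's own z axis and vertical below 0.07 rad and value of joint jaw between 0.0034 and 0.0056 m and contact force between the fingers and gauge below 0.1 N and value of joint lock below 0.003 m), for 0.2 s.
3. the lock button is pushed down with the gauge home and the feelers on the wall (z of gauge in the frame of fixture between 0.066 and 0.073 m and horizontal distance between gauge and fixture below 0.0125 m and angle between gauge's own z axis and vertical below 0.07 rad and value of joint jaw between 0.0034 and 0.0056 m and value of joint lock above 0.006 m), for 0.2 s.
4. the gauge is drawn right out of the bushing with the size still locked (z of gauge in the frame of fixture above 0.112 m and value of joint lock above 0.006 m and value of joint jaw between 0.0034 and 0.0056 m), for 0.1 s.
At the end, for the whole second after the job is handed in: The gauge stands upright (within 0.07 rad) in the stand, flange resting on its plate within 3 mm, released and at rest, lock button down (more than 6 mm) and the feelers still at the bore size (each drawn in 3.4 to 5.6 mm) (z of gauge in the frame of stand between 0.053 and 0.059 m and horizontal distance between gauge and stand below 0.013 m and angle between gauge's own z axis and vertical below 0.07 rad and value of joint lock above 0.006 m and value of joint jaw between 0.0034 and 0.0056 m and contact force between the fingers and gauge below 0.1 N and linear speed of gauge below 0.02 m/s); the robot touches nothing.
It fails at once if the gauge is forced against the bushing or its plate with more than 40 N (contact force between gauge and fixture above 40 N).
It fails at once if a bystander is shifted by more than 20 mm (distance of any of timer, basket, espresso_cup, dosing from where it was at the start of the episode above 0.02 m).
It also fails if it takes over 72 s, if anything falls off the work surface, if the arm or the gripper's body presses on something with over 40 N, if the wrist force passes 120 N, or if a joint passes its speed limit or range.

ROBOT

A 6-joint arm with a two-finger parallel gripper is mounted at the origin on a cart in front of the work surface, level with it; the furniture and walls round the work are solid. World frame = base frame: x ahead of the robot, y to its left, z up, the work surface at z = 0. Lengths are in m, angles in rad, forces in N, time in s.
With the tool pointing down it reaches from about 0.35 to 0.85 m from the base axis. Payload 8.1 kg.
Tool frame: the origin (TCP) lies at the very end of the fingers, on their centre line; the grasp point (between the pads) lies 19 mm behind it (bot.tcp_to_grasp is the z of the grasp point in the tool frame, in m); z points along the fingers, y is the line along which they close (so a half turn about z gives the same grasp; the last joint's range is limited). The gripper opens to 93 mm and grips with 3 to 60 N. Pads are 15 mm wide; open, the fingers measure 128 mm over their backs; the gripper's body (75 mm by 188 mm) begins 65 mm behind the grasp point.
Start: joints at [1.197, 0.13, 1.488, -0, 1.523, -0.085], TCP at [0.171, 0.575, 0.219] pointing down, gripper open.
Joint ranges: [-2.96, 2.96], [-0.89, 2.26], [0.02, 2.5], [-1.34, 4.48], [0, 2.73], [-2.66, 2.66]. Speed limits (rad/s): [2.39, 2.39, 2.79, 3.14, 3.14, 3.14].

INTERFACE

Orientations are given as a rotation vector (axis times angle).
In Python, from plant import bot gives the robot as it stands.
- The arm moves only by the tool step_arm, never from a script. Its argument "motion" is a list of rows, each a list of 7 numbers: the turn, a rotation vector about the world's x, y, z in degrees, then the shift along the world's x, y, z in cm, then the gripper's target within -1 to 1 (shut at 1, half-way at 0, fully open at -1). In form: [[rx, ry, rz, dx, dy, dz, claw], ...]. A call has 1 to 5 rows; each row is the pose to reach, as a shift and turn from the pose commanded when the call began; what a row does not reach only later rows make up. A row lasts 1/12 s, in which the tool goes at most 41.7 mm and 7.16 degrees, less where a joint would pass 70% of its speed; a pose out of reach is approached as far as the arm can. A call with a gripper value outside its range is refused whole. The fingers move at their own pace and stop on an object; "squeeze" is the grip in N (left out, the last holds). Time passes only in rows, so rows that repeat a pose let the fingers close. It gives the time, the measured TCP pose, the force, the opening and the grip force at its end, in the units of the state.
- bot.state(): the state, without advancing time (a new reading comes with each control period).
- bot.snapshot(name): name is "side" or "top"; returns (picture, depth): 384x512x3 uint8, red, green, blue; 384x512 float32, m along the optical axis (not along the pixel's ray), 0 where there is no reading.
- bot.get_calibration(name): a dict with "fx", "fy", "cx", "cy" (pixels), "dist_coeffs" ([k1, k2, p1, p2, k3] as OpenCV has them; the pictures are not rectified), "world_from_camera" (4x4, takes a point from camera to world coordinates). Camera axes: x right, y up, looking along -z (the intrinsics and any distortion apply to the point x, -y, -z); pixel columns grow to the right and rows downward; lengths in m; the calibration is good to about 2 mm. A picture is of the moment at which its call begins. get_calibration takes no time and is no camera call.
- bot.sign_off(): hands the job in; it is judged then, once.
Trained networks look in the newest picture that a camera, given by its name, has taken for a name from the list of things; names that differ only in an ending like _2 or _b are one class to them, and where a whole thing is asked for, a point or a joint stands for the part that bears it (a point fixed in the world has none). Each returns a list of dicts, best first, with "confidence" (0 to 1); they miss things now and then, are a little off and sometimes report something else, mostly with a low value. They report only what shows in the picture. A call takes as long as a camera call. They do not tell look-alikes from the thing itself.
- bot.boxes_of(camera, target): "xy" ([column, row] in pixels, amid what is visible of it).
The state is a dict: "time_s": time; "joint_pos": joint angles; "joint_vel": joint speeds; "tau": joint torques, N m; "ee_pos": TCP position; "ee_rot": TCP orientation; "ft_force": force on the tool from outside, world axes, zero at the start; "ft_torque": the same for the moment, N m; "opening": opening from 0.0 (shut) to 1.0 (fully open); "gripper_force": force on a finger pad.
Only numpy, scipy, OpenCV 4.12 (cv2) and the standard library are available. Lean on these libraries where they do the work, as an engineer would, in place of code of your own. Each camera call takes 0.05 s, during which the arm holds its last target. There are 200 camera calls.

## Working session

There is one attempt and no reset: what is moved stays moved. The work goes in short steps, Python scripts to look and compute and a tool call to move; the robot and the scene stay as the last step left them, time stands still between calls to the robot, and variables do not carry over. Pictures are saved under pics/ and viewed, at most 10 in all, crops included, and the job is handed in when it is done.

Besides the shell and the picture viewer there is one more tool, called after "Request:" by a JSON object that holds its "api" and its "payload", one argument or row to a line. step_arm: Moves the arm, as the interface text tells. Its arguments: {"type":"object","properties":{"motion":{"type":"array"},"squeeze":{"type":"number"}},"required":["motion"]}

```bash
mkdir -p pics; cat > h.py <<'E'
import numpy as np, cv2
from plant import bot
def cloud(name):
    im,d=bot.snapshot(name); c=bot.get_calibration(name)
    K=np.array([[c['fx'],0,c['cx']],[0,c['fy'],c['cy']],[0,0,1]]); D=np.array(c['dist_coeffs'])
    h,w=d.shape; g=np.stack(np.meshgrid(np.arange(w),np.arange(h)),-1).reshape(-1,1,2).astype(float)
    u=cv2.undistortPoints(g,K,D).reshape(h,w,2)
    P=np.stack([u[...,0]*d,-u[...,1]*d,-d],-1); T=np.array(c['world_from_camera'])
    W=P@T[:3,:3].T+T[:3,3]; W[d==0]=np.nan
    return im,W
def save(im,n): cv2.imwrite('pics/'+n+'.png',im[...,::-1])
E
python3 - <<'E'
from h import *
for n in ['top','side']:
    im,W=cloud(n); save(im,n+'0'); np.savez(n+'0.npz',im=im,W=W)
    print(n,np.array(bot.get_calibration(n)['world_from_camera']).round(3).tolist())
    for t in ['gauge','fixture','stand','lock_top','timer','basket','espresso_cup','dosing','steam_lever']:
        for b in bot.boxes_of(n,t)[:3]:
            c,r=map(int,np.round(b['xy']))
            print(t,round(b['confidence'],2),(c,r),W[r,c].round(3))
print(bot.state())
E
```

```text
top [[-0.407, 0.878, -0.251, 0.094], [-0.914, -0.392, 0.109, 0.112], [-0.003, 0.273, 0.962, 1.791], [0.0, 0.0, 0.0, 1.0]]
gauge 0.44 (301, 203) [ 0.419 -0.209  0.063]
gauge 0.4 (189, 254) [0.42  0.243 0.019]
fixture 0.67 (192, 257) [0.396 0.234 0.073]
stand 0.91 (301, 208) [ 0.403 -0.202  0.056]
stand 0.58 (249, 216) [ 0.465 -0.018  0.001]
lock_top 0.73 (302, 200) [ 0.417 -0.207  0.119]
timer 0.59 (152, 227) [0.571 0.333 0.017]
basket 0.53 (351, 151) [ 0.538 -0.49   0.012]
espresso_cup 0.58 (314, 160) [ 0.565 -0.34   0.01 ]
dosing 0.69 (182, 217) [0.563 0.216 0.011]Traceback (most recent call last):
  File "<stdin>", line 6, in <module>
ValueError: it knows: basket, bore_mouth, dosing, espresso_cup, fixture, flats, gauge, jaw, lock, lock_top, stand, tabs, timer
```

View pics/top0.png

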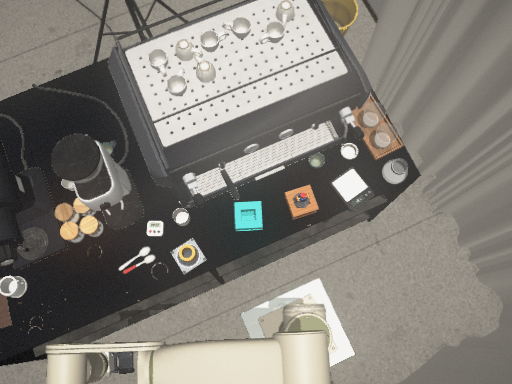

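The top view shows the gauge (red, blue, orange) standing in the wooden stand at (301,202). The turquoise look-alike is at (249,216) and the brass bushing on its grey plate at (188,255). The timer is at (155,228) and the dosing cup at (181,217).

```bash
python3 - <<'E'
from h import *
n='side'
im,W=cloud(n); save(im,n+'0'); np.savez(n+'0.npz',im=im,W=W)
c=bot.get_calibration(n); print(np.array(c['world_from_camera']).round(3).tolist(),c['fx'])
for t in ['gauge','fixture','stand','lock_top','tabs','flats','bore_mouth','timer','basket','espresso_cup','dosing']:
    for b in bot.boxes_of(n,t)[:3]:
        c,r=map(int,np.round(b['xy']))
        print(t,round(b['confidence'],2),(c,r),W[r,c].round(3))
print(bot.state())
z=np.load('top0.npz'); 
a=cv2.resize(z['im'][170:280,140:340],(800,440),interpolation=cv2.INTER_CUBIC); save(a,'topcrop')
E
```

```text
[[0.933, 0.22, -0.283, 0.161], [-0.358, 0.531, -0.768, -0.964], [-0.019, 0.818, 0.574, 0.884], [0.0, 0.0, 0.0, 1.0]] 379.8936491384806
gauge 0.82 (261, 262) [ 0.427 -0.228  0.076]
fixture 0.83 (216, 190) [0.412 0.22  0.044]
fixture 0.59 (261, 259) [ 0.423 -0.238  0.099]
stand 0.65 (248, 227) [ 0.45  -0.044  0.056]
stand 0.58 (258, 274) [ 0.408 -0.252  0.057]
lock_top 0.78 (262, 261) [ 0.431 -0.226  0.076]
flats 0.89 (260, 258) [ 0.421 -0.237  0.102]
bore_mouth 0.79 (217, 191) [0.414 0.213 0.043]
timer 0.66 (242, 177) [0.546 0.309 0.017]
timer 0.44 (338, 329) [ 0.552 -0.465  0.003]
basket 0.57 (341, 332) [ 0.555 -0.476  0.002]
espresso_cup 0.58 (318, 290) [ 0.563 -0.332  0.007]
dosing 0.5 (251, 187) [0.544 0.188 0.044]
{'time_s': 1.05, 'joint_pos': array([ 1.19657628e+00,  1.30396854e-01,  1.48817243e+00, -1.93880109e-05,
        1.52300840e+00, -8.53730342e-02]), 'joint_vel': array([ 1.66954963e-04,  3.19241103e-06,  1.88797362e-03,  1.98770573e-03,
       -5.70620932e-04,  4.21493879e-04]), 'tau': array([ 3.61025977e-04, -5.59750915e+01, -4.92073345e+01,  7.67973228e-02,
        2.25690671e-02,  5.54965857e-05]), 'ee_pos': array([0.17088342, 0.57516537, 0.21865226]), 'ee_rot': array([4.52139533e-01, 3.10886383e+00, 1.59642696e-05]), 'ft_force': array([-0.11829309, -0.14798737,  0.30757626]), 'ft_torque': array([-0.02328873, -0.04447362,  0.0231689 ]), 'gripper_force': 0.0, 'opening': 1.004491778576594}
```

View pics/side0.png

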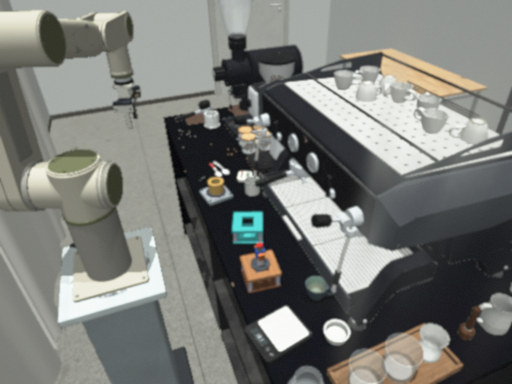

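View pics/topcrop.png

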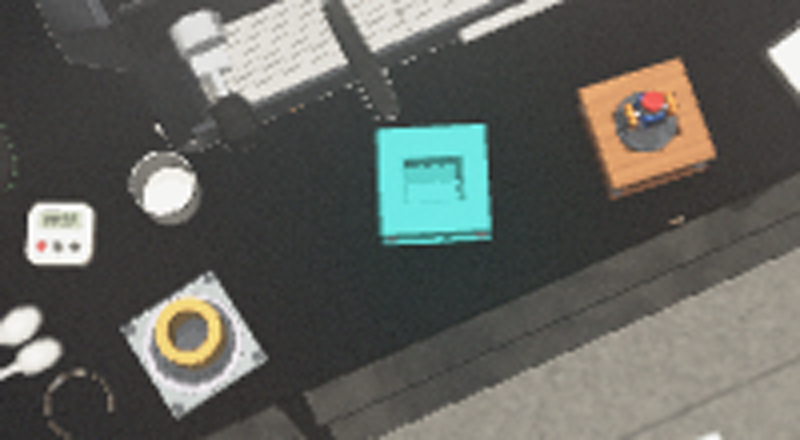

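Candidates for the gauge: the red/blue/orange tool in the wooden stand (top 301,202; side 261,260) against the turquoise stand (249,216 / 248,227), which is empty. The crop confirms I want the one in the wooden stand. The bushing is at (188,255). Next I measure everything with colour masks and ray-plane intersections.

```bash
cat >> h.py <<'E'
def rays(name,px,z):
    c=bot.get_calibration(name)
    K=np.array([[c['fx'],0,c['cx']],[0,c['fy'],c['cy']],[0,0,1]]); D=np.array(c['dist_coeffs'])
    u=cv2.undistortPoints(np.asarray(px,float).reshape(-1,1,2),K,D).reshape(-1,2)
    T=np.array(c['world_from_camera']); d=np.c_[u[:,0],-u[:,1],-np.ones(len(u))]@T[:3,:3].T
    s=(z-T[2,3])/d[:,2]; return (T[:3,3]+s[:,None]*d)[:,:2]
def mask(im,win,lo,hi):
    hsv=cv2.cvtColor(im,cv2.COLOR_RGB2HSV); m=cv2.inRange(hsv,np.array(lo),np.array(hi))
    o=np.zeros_like(m); c0,c1,r0,r1=win; o[r0:r1,c0:c1]=m[r0:r1,c0:c1]; return o
E
cat > m.py <<'E'
from h import *
wins={'top':dict(st=(280,325,180,222),fx=(170,208,238,275)),'side':dict(st=(235,285,238,295),fx=(197,236,172,208))}
for n in ['top','side']:
    z=np.load(n+'0.npz'); im,W=z['im'],z['W']
    # stand: top plate by depth height + wood
    c0,c1,r0,r1=wins[n]['st']
    ww=np.zeros(W.shape[:2],bool); ww[r0:r1,c0:c1]=True
    hsv=cv2.cvtColor(im,cv2.COLOR_RGB2HSV).astype(int)
    wood=(hsv[...,0]<20)&(hsv[...,1]>90)&(hsv[...,2]>80)&ww&(W[...,2]>.048)&(W[...,2]<.064)
    r,c=np.nonzero(wood); xy=rays(n,np.c_[c,r],.056)
    rc=cv2.minAreaRect(xy.astype(np.float32)*1000); print(n,'stand',rc, len(c),'z med',np.nanmedian(W[wood][:,2]))
    cnt,_=cv2.findContours(wood.astype(np.uint8),0,1); print(len(cnt))
    for nm,a,b,zz in [('red',(0,150,110),(6,255,255),.08),('orange',(10,150,150),(24,255,255),.047),('blue',(105,110,50),(130,255,255),.047)]:
        m=mask(im,wins[n]['st'],a,b)>0
        if nm=='red': m|=mask(im,wins[n]['st'],(172,150,110),(180,255,255))>0
        if nm=='orange': m&=W[...,2]>.075
        r,c=np.nonzero(m)
        if len(c): print(nm,len(c),(c.mean(),r.mean()),rays(n,[[c.mean(),r.mean()]],.056+zz),list(zip(c,r))[:30])
    m=(mask(im,wins[n]['fx'],(18,110,110),(34,255,255))>0)
    top=m&(W[...,2]>.06)
    r,c=np.nonzero(top); xy=rays(n,np.c_[c,r],.07); 
    print('ring',len(c),xy.mean(0),cv2.minEnclosingCircle(xy.astype(np.float32)*1000), 'z',np.nanmedian(W[top][:,2]))
    w=wins[n]['fx']; cr=im[w[2]:w[3],w[0]:w[1]]
    w2=wins[n]['st']; cs=im[w2[2]:w2[3],w2[0]:w2[1]]
    save(np.hstack([cv2.resize(x,(400,400),interpolation=cv2.INTER_NEAREST) for x in (cr,cs)]),'c_'+n)
a,b=[cv2.imread(f'pics/c_{n}.png') for n in('top','side')]
cv2.imwrite('pics/cc.png',cv2.resize(np.vstack([a,b]),(600,600)))
E
python3 m.py
```

```text
top stand ((428.45068359375, -216.50537109375), (101.29280853271484, 101.32192993164062), 84.290283203125) 483 z med 0.05699310843814165
1
red 19 (np.float64(302.8421052631579), np.float64(194.8421052631579)) [[ 0.42946209 -0.21466646]] [(np.int64(302), np.int64(193)), (np.int64(303), np.int64(193)), (np.int64(304), np.int64(193)), (np.int64(301), np.int64(194)), (np.int64(302), np.int64(194)), (np.int64(303), np.int64(194)), (np.int64(304), np.int64(194)), (np.int64(305), np.int64(194)), (np.int64(301), np.int64(195)), (np.int64(302), np.int64(195)), (np.int64(303), np.int64(195)), (np.int64(304), np.int64(195)), (np.int64(305), np.int64(195)), (np.int64(301), np.int64(196)), (np.int64(302), np.int64(196)), (np.int64(303), np.int64(196)), (np.int64(304), np.int64(196)), (np.int64(302), np.int64(197)), (np.int64(303), np.int64(197))]
orange 9 (np.float64(304.77777777777777), np.float64(195.77777777777777)) [[ 0.43011642 -0.22608097]] [(np.int64(306), np.int64(193)), (np.int64(307), np.int64(193)), (np.int64(306), np.int64(194)), (np.int64(307), np.int64(195)), (np.int64(307), np.int6
[... 2452 characters left out ...]
64(250)), (np.int64(256), np.int64(250)), (np.int64(257), np.int64(250)), (np.int64(262), np.int64(250)), (np.int64(263), np.int64(250)), (np.int64(264), np.int64(250)), (np.int64(254), np.int64(251)), (np.int64(255), np.int64(251)), (np.int64(256), np.int64(251)), (np.int64(257), np.int64(251)), (np.int64(258), np.int64(251)), (np.int64(262), np.int64(251)), (np.int64(263), np.int64(251)), (np.int64(255), np.int64(252)), (np.int64(256), np.int64(252)), (np.int64(257), np.int64(252)), (np.int64(258), np.int64(252)), (np.int64(256), np.int64(253)), (np.int64(257), np.int64(253))]
ring 103 [0.41742336 0.23594077] ((419.3939514160156, 236.0047607421875), 35.03828811645508) z 0.06721608611054819
```

View pics/cc.png

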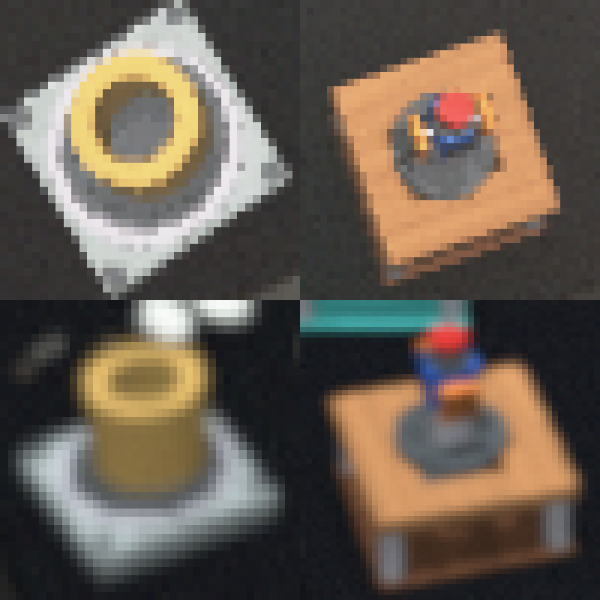

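The zoomed crops show the brass rim at top (188,254) and side (215,181). The gauge stands with its red button up, tabs roughly along world y, and stand and gauge yawed about -6°. Both cameras agree on the gauge at about (0.4275,-0.2175). I start moving.

Request:
{"api": "step_arm", "payload": {
  "motion": [
    [0,0,2,2.4,-3.4,0.6,-1],
    [0,0,4,4.8,-6.8,1.2,-1],
    [0,0,6,7.2,-10.2,1.8,-1],
    [0,0,8,9.6,-13.6,2.4,-1],
    [0,0,10.6,12,-17,3,-1]
  ],
  "squeeze": 25
}}

```text
time_s: 1.47
ee_pos: [0.2903, 0.4051, 0.2487]
ee_rot: [0.159, 3.137, 0.0]
ft_force: [0.7, 0.3, 0.2]
opening: 0.999
gripper_force: 0.0
```

```bash
python3 - <<'E'
from h import *
for n in('top','side'):
    W=np.load(n+'0.npz')['W']
    print(n)
    for y0 in np.arange(-.4,.45,.05):
        s=W[(W[...,1]>y0)&(W[...,1]<y0+.05)&(W[...,2]>.09)&(W[...,2]<.5)&(W[...,0]>.33)&(W[...,0]<.9)]
        if len(s): i=s[:,0].argmin(); print(round(y0,2),s[i].round(3),np.sort(s[:,0])[:4].round(3))
print(rays('side',[[215.6,181.6]],.07))
E
```

```text
top
-0.4 [ 0.569 -0.395  0.094] [0.569 0.57  0.57  0.57 ]
-0.35 [ 0.571 -0.333  0.094] [0.571 0.571 0.571 0.571]
-0.3 [ 0.569 -0.295  0.13 ] [0.569 0.57  0.571 0.571]
-0.25 [ 0.415 -0.207  0.109] [0.415 0.415 0.416 0.416]
-0.2 [ 0.422 -0.195  0.106] [0.422 0.422 0.423 0.424]
-0.15 [ 0.556 -0.1    0.103] [0.556 0.556 0.556 0.556]
-0.1 [ 0.557 -0.097  0.105] [0.557 0.558 0.559 0.56 ]
-0.05 [ 0.503 -0.001  0.197] [0.503 0.506 0.509 0.512]
-0.0 [0.497 0.006 0.187] [0.497 0.497 0.497 0.498]
0.05 [0.569 0.064 0.11 ] [0.569 0.569 0.571 0.571]
0.1 [0.478 0.124 0.356] [0.478 0.478 0.478 0.478]
0.15 [0.57  0.168 0.095] [0.57  0.571 0.571 0.571]
0.2 [0.589 0.201 0.333] [0.589 0.59  0.59  0.591]
0.3 [0.661 0.349 0.267] [0.661 0.662 0.662 0.662]
0.35 [0.618 0.397 0.3  ] [0.618 0.618 0.618 0.622]
0.4 [0.615 0.4   0.302] [0.615 0.615 0.616 0.616]
side
-0.4 [ 0.568 -0.367  0.101] [0.568 0.568 0.568 0.568]
-0.35 [ 0.569 -0.349  0.093] [0.569 0.569 0.569 0.57 ]
-0.3 [ 0.569 -0.253  0.094] [0.569 0.57  0.57  0.57 ]
-0.25 [ 0.414 -0.223  0.096] [0.414 0.414 0.415 0.415]
-0.2 [ 0.421 -0.196  0.109] [0.421 0.421 0.423 0.424]
-0.15 [ 0.554 -0.128  0.105] [0.554 0.555 0.555 0.555]
-0.1 [ 0.555 -0.094  0.099] [0.555 0.557 0.557 0.559]
-0.05 [ 0.495 -0.     0.185] [0.495 0.498 0.499 0.499]
-0.0 [0.495 0.008 0.188] [0.495 0.495 0.496 0.497]
0.05 [0.569 0.083 0.1  ] [0.569 0.57  0.57  0.57 ]
0.1 [0.477 0.122 0.352] [0.477 0.477 0.477 0.478]
0.15 [0.57  0.155 0.117] [0.57  0.571 0.571 0.571]
0.3 [0.709 0.343 0.456] [0.709 0.711 0.711 0.711]
0.35 [0.619 0.395 0.29 ] [0.619 0.619 0.619 0.623]
0.4 [0.616 0.423 0.297] [0.616 0.616 0.616 0.617]
[[0.41814862 0.23905919]]
```

Request:
{"api": "step_arm", "payload": {
  "motion": [
    [0,0,0,1.6,-3.8,0,-1],
    [0,0,0,3.2,-7.6,0,-1],
    [0,0,0,4.8,-11.4,0,-1],
    [0,0,0,6.4,-15.2,0,-1],
    [0,0,0,8,-19,0,-1]
  ]
}}

```text
time_s: 1.88
ee_pos: [0.3701, 0.2149, 0.2487]
ee_rot: [0.162, 3.136, 0.001]
ft_force: [0.7, 0.0, -0.4]
opening: 0.999
gripper_force: 0.0
```

Request:
{"api": "step_arm", "payload": {
  "motion": [
    [0,0,0,0.4,-4,0,-1],
    [0,0,0,0.8,-8,0,-1],
    [0,0,0,1.2,-12,0,-1],
    [0,0,0,1.6,-16,0,-1],
    [0,0,0,2,-20,0,-1]
  ]
}}

```text
time_s: 2.3
ee_pos: [0.3896, 0.0148, 0.2488]
ee_rot: [0.163, 3.136, -0.0]
ft_force: [0.9, -0.0, -0.1]
opening: 0.999
gripper_force: 0.0
```

Request:
{"api": "step_arm", "payload": {
  "motion": [
    [0,0,0,0.8,-4,0,-1],
    [0,0,0,1.6,-8,0,-1],
    [0,0,0,2.4,-12,-0.5,-1],
    [0,0,0,3.2,-16,-1,-1],
    [0,0,0,3.7,-20,-2,-1]
  ]
}}

```text
time_s: 2.72
ee_pos: [0.4275, -0.1859, 0.2295]
ee_rot: [0.163, 3.135, -0.002]
ft_force: [1.3, 0.0, 0.3]
opening: 0.998
gripper_force: 0.0
```

Request:
{"api": "step_arm", "payload": {
  "motion": [
    [0,0,0,0,-3.2,-0.5,-1],
    [0,0,0,0,-3.2,-4,-1],
    [0,0,0,0,-3.2,-8,-1],
    [0,0,0,0,-3.2,-12,-1],
    [0,0,0,0,-3.2,-14.6,-1]
  ]
}}

```text
time_s: 3.13
ee_pos: [0.4249, -0.2146, 0.0786]
ee_rot: [-0.164, -3.134, -0.003]
ft_force: [-1.2, 0.5, -0.8]
opening: 0.998
gripper_force: 0.0
```

```bash
python3 - <<'E'
from h import *
print(bot.state()['ee_pos'],bot.state()['ft_force'])
o=[]
for n,w in(('top',(270,340,170,230)),('side',(225,295,225,285))):
    im,W=cloud(n); o.append(cv2.resize(im[w[2]:w[3],w[0]:w[1]],(400,343),interpolation=cv2.INTER_NEAREST))
save(np.hstack(o),'grasp')
E
```

```text
[ 0.42491451 -0.21458987  0.07855775] [-1.18119069  0.536458   -0.78065305]
```

View pics/grasp.png

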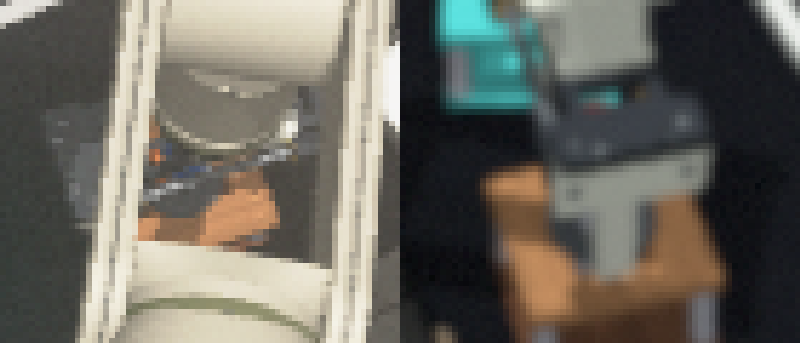

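The arm hides the gauge from above. In the side view a finger stands in front of the flange over the wooden stand, straddling it as planned. I settle and close.

Request:
{"api": "step_arm", "payload": {
  "motion": [
    [0,0,0,0,0,0,-1],
    [0,0,0,0,0,0,-1],
    [0,0,0,0,0,0,1],
    [0,0,0,0,0,0,1],
    [0,0,0,0,0,0,1]
  ],
  "squeeze": 25
}}

```text
time_s: 3.65
ee_pos: [0.4279, -0.216, 0.0842]
ee_rot: [0.163, 3.135, -0.002]
ft_force: [-0.3, 1.3, 0.6]
opening: 0.834
gripper_force: 0.0
```

Request:
{"api": "step_arm", "payload": {
  "motion": [
    [0,0,0,0,0,0,1],
    [0,0,0,0,0,0,1],
    [0,0,0,0,0,0,1],
    [0,0,0,0,0,0,1],
    [0,0,0,0,0,0,1]
  ]
}}

```text
time_s: 4.07
ee_pos: [0.4268, -0.2151, 0.0823]
ee_rot: [-0.163, -3.137, -0.001]
ft_force: [-0.6, 2.3, 1.7]
opening: 0.474
gripper_force: 1.1
```

Request:
{"api": "step_arm", "payload": {
  "motion": [
    [0,0,0,0,0,0,1],
    [0,0,0,0,0,0,1],
    [0,0,0,0,0,0,1],
    [0,0,0,0,0,0,1],
    [0,0,0,0,0,0,1]
  ]
}}

```text
time_s: 4.48
ee_pos: [0.4269, -0.2152, 0.0826]
ee_rot: [0.163, 3.137, 0.0]
ft_force: [-1.1, 2.5, 4.3]
opening: 0.31
gripper_force: 25.0
```

Request:
{"api": "step_arm", "payload": {
  "motion": [
    [0,0,0,0,0,0,1],
    [0,0,0,0,0,0,1]
  ]
}}

```text
time_s: 4.65
ee_pos: [0.4269, -0.2153, 0.0825]
ee_rot: [0.163, 3.137, 0.0]
ft_force: [-1.7, 1.9, 4.9]
opening: 0.311
gripper_force: 25.0
```

Request:
{"api": "step_arm", "payload": {
  "motion": [
    [0,0,0,0,0,0.6,1],
    [0,0,0,0,0,2,1],
    [0,0,0,0,0,4,1],
    [0,0,0,0,0,6.5,1],
    [0,0,0,0,0,9.5,1]
  ]
}}

```text
time_s: 5.07
ee_pos: [0.4251, -0.2145, 0.1762]
ee_rot: [-0.163, -3.133, -0.003]
ft_force: [0.5, -0.3, -3.8]
opening: 0.307
gripper_force: 25.0
```

Request:
{"api": "step_arm", "payload": {
  "motion": [
    [0,0,0,-0.5,2.5,0,1],
    [0,0,0,-1.5,6,0,1],
    [0,0,0,-2.5,10,0,1],
    [0,0,0,-3.5,14,0,1],
    [0,0,0,-4.5,18,0,1]
  ]
}}

```text
time_s: 5.48
ee_pos: [0.3805, -0.0341, 0.1768]
ee_rot: [-0.165, -3.136, 0.0]
ft_force: [0.8, 1.1, -3.6]
opening: 0.307
gripper_force: 25.0
```

Request:
{"api": "step_arm", "payload": {
  "motion": [
    [0,0,0,0,4,0,1],
    [0,0,0,0,8,0,1],
    [0,0,0,0,12,0,1],
    [0,0,0,0.5,15.5,0,1],
    [0,0,0,1,18,0,1]
  ]
}}

```text
time_s: 5.9
ee_pos: [0.3909, 0.1474, 0.1771]
ee_rot: [-0.16, -3.137, -0.001]
ft_force: [0.8, -0.3, -3.7]
opening: 0.311
gripper_force: 25.0
```

Request:
{"api": "step_arm", "payload": {
  "motion": [
    [0,0,0,0.9,3,0,1],
    [0,0,0,1.8,6,0,1],
    [0,0,0,2.7,9.5,-1,1],
    [0,0,0,2.7,9.5,-1.5,1],
    [0,0,0,2.7,9.5,-1.5,1]
  ]
}}

```text
time_s: 6.32
ee_pos: [0.4172, 0.2404, 0.1597]
ee_rot: [-0.158, -3.133, 0.004]
ft_force: [-1.3, -1.1, -4.5]
opening: 0.304
gripper_force: 25.0
```

```bash
python3 - <<'E'
from h import *
print(bot.state()['ee_pos'],bot.state()['ft_force'])
o=[]
for n,w in(('top',(160,220,225,285)),('side',(190,250,150,210))):
    im,W=cloud(n); np.savez(n+'1.npz',im=im,W=W); o.append(cv2.resize(im[w[2]:w[3],w[0]:w[1]],(400,400),interpolation=cv2.INTER_NEAREST))
save(np.hstack(o),'over')
E
```

```text
[0.41724818 0.24038657 0.15973829] [-1.32201795 -1.08375421 -4.4829502 ]
```

View pics/over.png

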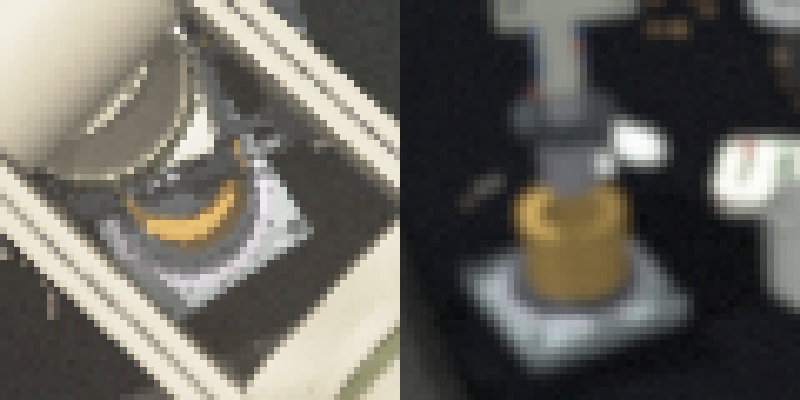

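The side view shows the gauge hanging upright above the bushing. The flange is near (214,168) and the rim near (216,182), roughly aligned. I refine the offset by fitting circle edges in each camera, which cancels most of the calibration error.

```bash
cat > fit.py <<'E'
from h import *
def proj(n,P):
    c=bot.get_calibration(n); K=np.array([[c['fx'],0,c['cx']],[0,c['fy'],c['cy']],[0,0,1]])
    T=np.linalg.inv(np.array(c['world_from_camera'])); T=np.diag([1,-1,-1,1])@T
    return cv2.projectPoints(P,cv2.Rodrigues(T[:3,:3])[0],T[:3,3],K,np.array(c['dist_coeffs']))[0].reshape(-1,2)
def samp(ch,p): return cv2.remap(ch,p[:,0].astype(np.float32).reshape(1,-1),p[:,1].astype(np.float32).reshape(1,-1),cv2.INTER_LINEAR).ravel()
t=np.linspace(0,2*np.pi,90,endpoint=False)
def score(n,ch,x,y,z,r,d=.003,sel=None):
    v=0
    T=t if sel is None else t[sel]
    c=lambda R:np.c_[x+R*np.cos(T),y+R*np.sin(T),np.full(len(T),z)]
    return np.mean(samp(ch,proj(n,c(r-d)))-samp(ch,proj(n,c(r+d))))
def best(n,ch,x0,y0,terms,rng=.012):
    g=np.arange(-rng,rng+1e-9,.001); S=np.array([[sum(s*score(n,ch,x0+a,y0+b,z,r,sel=m) for z,r,s,m in terms) for b in g] for a in g])
    i,j=np.unravel_index(S.argmax(),S.shape)
    w=np.clip(S-S.max()*.93,0,None); X=(w.sum(1)@g)/w.sum(),(w.sum(0)@g)/w.sum()
    return (x0+g[i],y0+g[j]),(round(x0+X[0],4),round(y0+X[1],4)),S.max()
if __name__=='__main__':
    for n in('top','side'):
        z=np.load(n+'0.npz'); im=z['im'].astype(np.float32)
        rb=im[...,0]-im[...,2]
        print(n,'ring rb',best(n,rb,.418,.242,[(.07,.03,1,None),(.07,.0192,-1,None)]))
        g=im.mean(2)
        print(n,'ring gray',best(n,g,.418,.242,[(.07,.03,1,None),(.07,.0192,-1,None)]))
        z1=np.load(n+'1.npz')['im'].astype(np.float32)
        # ring again on far/visible arcs; flange
        print(n,'flange gray',best(n,z1.mean(2),.418,.242,[(.133,.029,1 if n=='side' else -1,None)]),best(n,z1.mean(2),.418,.242,[(.139,.029,1 if n=='side' else -1,None)]))
        print(n,'pilot end',best(n,z1.mean(2),.418,.242,[(.093,.017,1 if n=='side' else -1,None)]))
        # stand/flange in picture 0
        print(n,'flange0',best(n,g,.4275,-.2175,[(.062,.029,-1,None)]))
E
python3 fit.py
```

```text
top ring rb ((np.float64(0.42), np.float64(0.245)), (np.float64(0.4202), np.float64(0.2454)), np.float32(167.16772))Traceback (most recent call last):
  File "fit.py", line 24, in <module>
    print(n,'ring gray',best(n,g,.418,.242,[(.07,.03,1,None),(.07,.0192,-1,None)]))
                        ~~~~^^^^^^^^^^^^^^^^^^^^^^^^^^^^^^^^^^^^^^^^^^^^^^^^^^^^^^
  File "fit.py", line 14, in best
    g=np.arange(-rng,rng+1e-9,.001); S=np.array([[sum(s*score(n,ch,x0+a,y0+b,z,r,sel=m) for z,r,s,m in terms) for b in g] for a in g])
                                                  ~~~^^^^^^^^^^^^^^^^^^^^^^^^^^^^^^^^^^^^^^^^^^^^^^^^^^^^^^^^
  File "fit.py", line 14, in <genexpr>
    g=np.arange(-rng,rng+1e-9,.001); S=np.array([[sum(s*score(n,ch,x0+a,y0+b,z,r,sel=m) for z,r,s,m in terms) for b in g] for a in g])
                                                        ~~~~~^^^^^^^^^^^^^^^^^^^^^^^^^^
  File "fit.py", line 12, in score
    return np.mean(samp(ch,proj(n,c(r-d)))-samp(ch,proj(n,c(r+d))))
                           ~~~~^^^^^^^^^^
  File "fit.py", line 3, in proj
    c=bot.get_calibration(n); K=np.array([[c['fx'],0,c['cx']],[0,c['fy'],c['cy']],[0,0,1]])
ValueError: time passes only in moves, steps and waits
```

```bash
sed -i 's/^def proj/import functools\ncal=functools.lru_cache(None)(bot.get_calibration)\ndef proj/; s/c=bot.get_calibration(n); K/c=cal(n); K/' fit.py; python3 fit.py
```

```text
top ring rb ((np.float64(0.42), np.float64(0.245)), (np.float64(0.4202), np.float64(0.2454)), np.float32(167.16772))
top ring gray ((np.float64(0.421), np.float64(0.245)), (np.float64(0.4208), np.float64(0.2455)), np.float32(119.5708))
top flange gray ((np.float64(0.419), np.float64(0.238)), (np.float64(0.4186), np.float64(0.2368)), np.float32(13.179243)) ((np.float64(0.418), np.float64(0.235)), (np.float64(0.4179), np.float64(0.2366)), np.float32(13.191325))
top pilot end ((np.float64(0.412), np.float64(0.24)), (np.float64(0.4117), np.float64(0.2392)), np.float32(40.633095))
top flange0 ((np.float64(0.4295), np.float64(-0.2135)), (np.float64(0.4292), np.float64(-0.2134)), np.float32(32.980343))
side ring rb ((np.float64(0.418), np.float64(0.244)), (np.float64(0.4177), np.float64(0.2437)), np.float32(52.780434))
side ring gray ((np.float64(0.418), np.float64(0.243)), (np.float64(0.4176), np.float64(0.2432)), np.float32(69.287766))
side flange gray ((np.float64(0.419), np.float64(0.254)), (np.float64(0.4193), np.float64(0.2538)), np.float32(13.7849)) ((np.float64(0.419), np.float64(0.25)), (np.float64(0.4186), np.float64(0.2497)), np.float32(15.061838))
side pilot end ((np.float64(0.43), np.float64(0.248)), (np.float64(0.4298), np.float64(0.2479)), np.float32(19.788177))
side flange0 ((np.float64(0.4255), np.float64(-0.2205)), (np.float64(0.4259), np.float64(-0.2206)), np.float32(34.096684))
```

Request:
{"api": "step_arm", "payload": {
  "motion": [
    [0,0,0,0,0.25,0,1],
    [0,0,0,0,0.25,-0.8,1],
    [0,0,0,0,0.25,-1.8,1],
    [0,0,0,0,0.25,-1.8,1],
    [0,0,0,0,0.25,-1.8,1]
  ]
}}

```text
time_s: 6.83
ee_pos: [0.418, 0.2414, 0.1433]
ee_rot: [-0.164, -3.136, 0.001]
ft_force: [-0.1, -0.2, -3.8]
opening: 0.309
gripper_force: 25.0
```

Request:
{"api": "step_arm", "payload": {
  "motion": [
    [0,0,0,0,0,0,1],
    [0,0,0,0,0,0,1],
    [0,0,0,0,0,0,1]
  ]
}}

```text
time_s: 7.08
ee_pos: [0.419, 0.2423, 0.1448]
ee_rot: [0.163, 3.137, 0.0]
ft_force: [0.5, -0.9, -3.0]
opening: 0.309
gripper_force: 25.0
```

Request:
{"api": "step_arm", "payload": {
  "motion": [
    [0,0,0,0,0.2,-0.2,1],
    [0,0,0,0,0.2,-0.4,1],
    [0,0,0,0,0.2,-0.5,1],
    [0,0,0,0,0.2,-0.6,1],
    [0,0,0,0,0.2,-0.6,1]
  ]
}}

```text
time_s: 7.5
ee_pos: [0.4186, 0.2442, 0.138]
ee_rot: [-0.163, -3.137, 0.0]
ft_force: [-0.4, -0.0, -3.7]
opening: 0.307
gripper_force: 25.0
```

Request:
{"api": "step_arm", "payload": {
  "motion": [
    [0,0,0,0,0,-0.1,1],
    [0,0,0,0,0,-0.2,1],
    [0,0,0,0,0,-0.2,1],
    [0,0,0,0,0,-0.2,1]
  ]
}}

```text
time_s: 7.83
ee_pos: [0.4187, 0.2442, 0.1363]
ee_rot: [-0.163, -3.137, 0.0]
ft_force: [-0.1, 0.5, -3.6]
opening: 0.307
gripper_force: 25.0
```

Request:
{"api": "step_arm", "payload": {
  "motion": [
    [0,0,0,0,0,-0.1,1],
    [0,0,0,0,0,-0.2,1],
    [0,0,0,0,0,-0.2,1]
  ]
}}

```text
time_s: 8.08
ee_pos: [0.4186, 0.2444, 0.1342]
ee_rot: [-0.163, -3.137, -0.001]
ft_force: [-0.3, 1.6, -4.0]
opening: 0.307
gripper_force: 25.0
```

Request:
{"api": "step_arm", "payload": {
  "motion": [
    [0,0,0,0,0,-0.1,1],
    [0,0,0,0,0,-0.2,1],
    [0,0,0,0,0,-0.2,1]
  ]
}}

```text
time_s: 8.33
ee_pos: [0.4185, 0.2443, 0.132]
ee_rot: [-0.163, -3.137, -0.0]
ft_force: [-1.2, 1.1, -3.8]
opening: 0.309
gripper_force: 25.0
```

Request:
{"api": "step_arm", "payload": {
  "motion": [
    [0,0,0,0,0,-0.1,1],
    [0,0,0,0,0,-0.2,1],
    [0,0,0,0,0,-0.2,1]
  ]
}}

```text
time_s: 8.58
ee_pos: [0.4186, 0.2442, 0.1301]
ee_rot: [-0.163, -3.137, 0.0]
ft_force: [-1.8, 2.2, -4.4]
opening: 0.305
gripper_force: 25.0
```

Request:
{"api": "step_arm", "payload": {
  "motion": [
    [0,0,0,0,0,-0.1,1],
    [0,0,0,0,0,-0.2,1],
    [0,0,0,0,0,-0.3,1],
    [0,0,0,0,0,-0.3,1]
  ]
}}

```text
time_s: 8.92
ee_pos: [0.4186, 0.2442, 0.1271]
ee_rot: [-0.163, -3.137, 0.0]
ft_force: [-0.9, 1.6, -4.4]
opening: 0.308
gripper_force: 25.0
```

The pilot has entered the bore with no contact load, so I continue gently.

Request:
{"api": "step_arm", "payload": {
  "motion": [
    [0,0,0,-0.03,0.05,-0.1,1],
    [0,0,0,-0.03,0.05,-0.3,1],
    [0,0,0,-0.03,0.05,-0.5,1],
    [0,0,0,-0.03,0.05,-0.6,1],
    [0,0,0,-0.03,0.05,-0.6,1]
  ]
}}

```text
time_s: 9.33
ee_pos: [0.4184, 0.2445, 0.1209]
ee_rot: [-0.163, -3.137, 0.001]
ft_force: [-0.2, 0.9, -3.6]
opening: 0.306
gripper_force: 25.0
```

Request:
{"api": "step_arm", "payload": {
  "motion": [
    [0,0,0,0,0,-0.2,1],
    [0,0,0,0,0,-0.4,1],
    [0,0,0,0,0,-0.6,1],
    [0,0,0,0,0,-0.8,1],
    [0,0,0,0,0,-0.8,1]
  ]
}}

```text
time_s: 9.75
ee_pos: [0.4182, 0.2445, 0.1128]
ee_rot: [-0.163, -3.137, 0.001]
ft_force: [-0.2, 0.6, -3.6]
opening: 0.307
gripper_force: 25.0
```

Request:
{"api": "step_arm", "payload": {
  "motion": [
    [0,0,0,0,0,-0.2,1],
    [0,0,0,0,0,-0.4,1],
    [0,0,0,0,0,-0.6,1],
    [0,0,0,0,0,-0.8,1],
    [0,0,0,0,0,-0.8,1]
  ]
}}

```text
time_s: 10.17
ee_pos: [0.4182, 0.2445, 0.1048]
ee_rot: [-0.163, -3.137, 0.001]
ft_force: [-0.5, 0.4, -4.5]
opening: 0.307
gripper_force: 25.0
```

Request:
{"api": "step_arm", "payload": {
  "motion": [
    [0,0,0,0,0,-0.1,1],
    [0,0,0,0,0,-0.2,1],
    [0,0,0,0,0,-0.3,1],
    [0,0,0,0,0,-0.4,1],
    [0,0,0,0,0,-0.4,1]
  ]
}}

```text
time_s: 10.58
ee_pos: [0.4184, 0.2446, 0.1011]
ee_rot: [-0.163, -3.137, 0.0]
ft_force: [0.0, 0.5, -4.3]
opening: 0.308
gripper_force: 25.0
```

Request:
{"api": "step_arm", "payload": {
  "motion": [
    [0,0,0,0,0,-0.1,1],
    [0,0,0,0,0,-0.2,1],
    [0,0,0,0,0,-0.3,1],
    [0,0,0,0,0,-0.3,1]
  ]
}}

```text
time_s: 10.92
ee_pos: [0.4183, 0.2446, 0.0981]
ee_rot: [-0.163, -3.137, 0.0]
ft_force: [-0.7, 1.4, -3.5]
opening: 0.305
gripper_force: 25.0
```

Request:
{"api": "step_arm", "payload": {
  "motion": [
    [0,0,0,0,0,-0.05,1],
    [0,0,0,0,0,-0.1,1],
    [0,0,0,0,0,-0.1,1]
  ]
}}

```text
time_s: 11.17
ee_pos: [0.4184, 0.2447, 0.0973]
ee_rot: [-0.163, -3.137, 0.0]
ft_force: [-0.8, 0.6, -3.6]
opening: 0.311
gripper_force: 25.0
```

Request:
{"api": "step_arm", "payload": {
  "motion": [
    [0,0,0,0,0,-0.05,1],
    [0,0,0,0,0,-0.05,1]
  ]
}}

```text
time_s: 11.33
ee_pos: [0.4185, 0.2447, 0.0969]
ee_rot: [0.163, 3.137, 0.0]
ft_force: [-0.9, 1.1, -3.5]
opening: 0.309
gripper_force: 25.0
```

Request:
{"api": "step_arm", "payload": {
  "motion": [
    [0,0,0,0,0,-0.05,1],
    [0,0,0,0,0,-0.1,1],
    [0,0,0,0,0,-0.1,1]
  ]
}}

```text
time_s: 11.58
ee_pos: [0.4188, 0.245, 0.0967]
ee_rot: [0.163, 3.137, 0.001]
ft_force: [-3.5, 0.3, 4.2]
opening: 0.309
gripper_force: 25.0
```

Request:
{"api": "step_arm", "payload": {
  "motion": [
    [0,0,0,0,0,-0.05,1],
    [0,0,0,0,0,-0.05,1],
    [0,0,0,0,0,-0.05,1]
  ]
}}

```text
time_s: 11.83
ee_pos: [0.419, 0.2451, 0.0966]
ee_rot: [0.163, 3.136, 0.001]
ft_force: [-4.7, 0.4, 7.8]
opening: 0.308
gripper_force: 25.0
```

The flange sits on the rim at about 12 N. I let go.

Request:
{"api": "step_arm", "payload": {
  "motion": [
    [0,0,0,0,0,0.05,1],
    [0,0,0,0,0,0.05,-0.4],
    [0,0,0,0,0,0.05,-0.4],
    [0,0,0,0,0,0.05,-0.4],
    [0,0,0,0,0,0.05,-0.4]
  ]
}}

```text
time_s: 12.25
ee_pos: [0.4186, 0.2445, 0.0958]
ee_rot: [0.163, 3.137, -0.001]
ft_force: [-0.4, 0.1, 0.4]
opening: 0.543
gripper_force: 0.0
```

Request:
{"api": "step_arm", "payload": {
  "motion": [
    [0,0,0,0,0,0,-0.4],
    [0,0,0,0,0,0,-0.4],
    [0,0,0,0,0,0,-0.4],
    [0,0,0,0,0,0,-0.4],
    [0,0,0,0,0,0,-0.4]
  ]
}}

```text
time_s: 12.67
ee_pos: [0.4185, 0.2447, 0.0958]
ee_rot: [-0.163, -3.137, 0.0]
ft_force: [0.2, 0.2, -0.2]
opening: 0.7
gripper_force: 0.0
```

Request:
{"api": "step_arm", "payload": {
  "motion": [
    [0,0,0,0,0,1,-0.4],
    [0,0,0,0,0,3,-0.4],
    [0,0,0,0,0,5.5,-0.4],
    [0,0,0,0,0,7.2,-0.4],
    [0,0,0,0,0,7.2,1]
  ]
}}

```text
time_s: 13.08
ee_pos: [0.4209, 0.2459, 0.1731]
ee_rot: [0.162, 3.131, 0.005]
ft_force: [-0.3, 1.1, 1.6]
opening: 0.661
gripper_force: 0.0
```

```bash
python3 - <<'E'
from h import *
print(bot.state()['ee_pos'])
im,W=cloud('side'); np.savez('side2.npz',im=im,W=W)
a=cv2.resize(im[140:215,180:255],(600,600),interpolation=cv2.INTER_CUBIC); save(a,'home')
E
```

```text
[0.420938   0.24585579 0.17313271]
```

View pics/home.png

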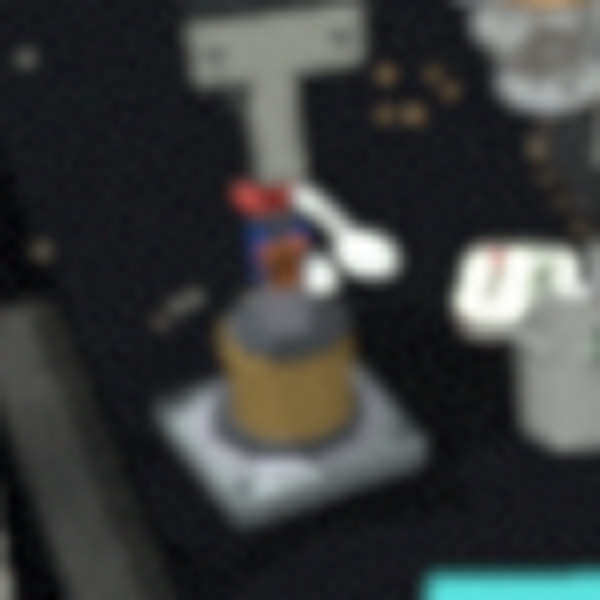

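Request:
{"api": "step_arm", "payload": {
  "motion": [
    [0,0,0,0,0,0,1],
    [0,0,0,0,0,0,1],
    [0,0,0,0,0,0,1],
    [0,0,0,0,0,0,1],
    [0,0,0,0,0,0,1]
  ]
}}

```text
time_s: 13.55
ee_pos: [0.418, 0.2445, 0.167]
ee_rot: [-0.163, -3.136, 0.001]
ft_force: [-0.6, 0.5, -0.6]
opening: 0.278
gripper_force: 0.0
```

Request:
{"api": "step_arm", "payload": {
  "motion": [
    [0,0,0,0,0,0,1],
    [0,0,0,0,0,0,1],
    [0,0,0,0,0,0,1],
    [0,0,0,0,0,0,1],
    [0,0,0,0,0,0,1]
  ]
}}

```text
time_s: 13.97
ee_pos: [0.4185, 0.2447, 0.1679]
ee_rot: [0.163, 3.137, 0.0]
ft_force: [0.2, -0.4, -0.4]
opening: 0.003
gripper_force: 0.0
```

The picture shows the gauge home in the bushing, upright, flange on the rim at about (286,320) in the crop. The red button is up and clear of the fingers. I press it slowly.

Request:
{"api": "step_arm", "payload": {
  "motion": [
    [0,0,0,0,0,-0.4,1],
    [0,0,0,0,0,-0.9,1],
    [0,0,0,0,0,-1.3,1],
    [0,0,0,0,0,-1.5,1],
    [0,0,0,0,0,-1.5,1]
  ]
}}

```text
time_s: 14.38
ee_pos: [0.4179, 0.2444, 0.1518]
ee_rot: [-0.163, -3.136, 0.001]
ft_force: [-1.2, 0.1, 0.9]
opening: -0.001
gripper_force: 0.0
```

Request:
{"api": "step_arm", "payload": {
  "motion": [
    [0,0,0,0,0,-0.1,1],
    [0,0,0,0,0,-0.2,1],
    [0,0,0,0,0,-0.3,1],
    [0,0,0,0,0,-0.3,1]
  ]
}}

```text
time_s: 14.72
ee_pos: [0.4187, 0.2448, 0.1501]
ee_rot: [0.163, 3.137, 0.0]
ft_force: [0.0, -0.3, 1.8]
opening: 0.004
gripper_force: 0.9
```

Request:
{"api": "step_arm", "payload": {
  "motion": [
    [0,0,0,0,0,-0.1,1],
    [0,0,0,0,0,-0.2,1],
    [0,0,0,0,0,-0.3,1],
    [0,0,0,0,0,-0.3,1]
  ]
}}

```text
time_s: 15.05
ee_pos: [0.4189, 0.2449, 0.1479]
ee_rot: [0.163, 3.136, 0.001]
ft_force: [-2.2, -0.4, 5.7]
opening: 0.006
gripper_force: 3.0
```

Request:
{"api": "step_arm", "payload": {
  "motion": [
    [0,0,0,0,0,-0.1,1],
    [0,0,0,0,0,-0.2,1],
    [0,0,0,0,0,-0.3,1],
    [0,0,0,0,0,-0.3,1]
  ]
}}

```text
time_s: 15.38
ee_pos: [0.419, 0.2449, 0.1451]
ee_rot: [0.163, 3.136, 0.001]
ft_force: [-2.6, -1.8, 7.8]
opening: 0.008
gripper_force: 3.9
```

Request:
{"api": "step_arm", "payload": {
  "motion": [
    [0,0,0,0,0,-0.1,1],
    [0,0,0,0,0,-0.2,1],
    [0,0,0,0,0,-0.2,1],
    [0,0,0,0,0,-0.2,1]
  ]
}}

```text
time_s: 15.72
ee_pos: [0.4191, 0.245, 0.1434]
ee_rot: [0.163, 3.136, 0.001]
ft_force: [-3.8, -2.1, 10.1]
opening: 0.006
gripper_force: 5.0
```

Request:
{"api": "step_arm", "payload": {
  "motion": [
    [0,0,0,0,0,-0.1,1],
    [0,0,0,0,0,-0.1,1],
    [0,0,0,0,0,-0.1,1]
  ]
}}

```text
time_s: 15.97
ee_pos: [0.4191, 0.245, 0.1426]
ee_rot: [0.163, 3.136, 0.001]
ft_force: [-3.4, -1.0, 11.6]
opening: 0.005
gripper_force: 5.5
```

Request:
{"api": "step_arm", "payload": {
  "motion": [
    [0,0,0,0,0,-0.05,1],
    [0,0,0,0,0,-0.1,1],
    [0,0,0,0,0,-0.1,1]
  ]
}}

```text
time_s: 16.22
ee_pos: [0.4193, 0.2451, 0.1422]
ee_rot: [0.163, 3.135, 0.002]
ft_force: [-4.9, -2.6, 14.9]
opening: 0.004
gripper_force: 7.6
```

Request:
{"api": "step_arm", "payload": {
  "motion": [
    [0,0,0,0,0,-0.05,1],
    [0,0,0,0,0,-0.1,1],
    [0,0,0,0,0,-0.1,1]
  ]
}}

```text
time_s: 16.47
ee_pos: [0.4197, 0.2453, 0.1421]
ee_rot: [0.163, 3.134, 0.002]
ft_force: [-7.1, -3.5, 21.8]
opening: 0.005
gripper_force: 10.5
```

The button has bottomed out, 8 mm below first contact. I retract, turn the tool by -90° and open for the flats.

Request:
{"api": "step_arm", "payload": {
  "motion": [
    [0,0,0,0,0,0.8,1],
    [0,0,0,0,0,2.5,1],
    [0,0,-7,0,0,4,-1],
    [0,0,-14,0,0,4,-1],
    [0,0,-21,0,0,4,-1]
  ]
}}

```text
time_s: 16.88
ee_pos: [0.4193, 0.2451, 0.1803]
ee_rot: [0.741, 3.051, 0.002]
ft_force: [-0.6, 0.1, -0.1]
opening: 0.172
gripper_force: 0.0
```

Request:
{"api": "step_arm", "payload": {
  "motion": [
    [0,0,-7,0,0,0,-1],
    [0,0,-14,0,0,0,-1],
    [0,0,-21,0,0,0,-1],
    [0,0,-28,0,0,0,-1],
    [0,0,-35,0,0,0,-1]
  ]
}}

```text
time_s: 17.3
ee_pos: [0.4184, 0.2447, 0.1788]
ee_rot: [-1.625, -2.689, 0.0]
ft_force: [-0.3, 0.2, 0.1]
opening: 0.529
gripper_force: 0.0
```

Request:
{"api": "step_arm", "payload": {
  "motion": [
    [0,0,-7,0,0,0,-1],
    [0,0,-14,0,0,0,-1],
    [0,0,-21,0,0,0,-1],
    [0,0,-28,0,0,0,-1],
    [0,0,-34,0,0,0,-1]
  ]
}}

```text
time_s: 17.72
ee_pos: [0.4184, 0.2447, 0.1788]
ee_rot: [-2.34, -2.096, 0.0]
ft_force: [0.8, -0.1, 0.2]
opening: 0.89
gripper_force: 0.0
```

Request:
{"api": "step_arm", "payload": {
  "motion": [
    [0,0,0,0,0,0,-1],
    [0,0,0,0,0,0,-1],
    [0,0,0,0,0,0,-1],
    [0,0,0,0,0,0,-1]
  ]
}}

```text
time_s: 18.05
ee_pos: [0.4185, 0.2447, 0.1789]
ee_rot: [-2.331, -2.106, 0.0]
ft_force: [0.1, -0.1, 0.5]
opening: 0.997
gripper_force: 0.0
```

```bash
python3 - <<'E'
from h import *
from fit import best
s=bot.state(); print(s['ee_pos'],s['joint_pos'].round(2))
o=[]
for n,w in(('side',(185,245,145,205)),('top',(160,220,225,285))):
    im,W=cloud(n); np.savez(n+'3.npz',im=im,W=W); o.append(cv2.resize(im[w[2]:w[3],w[0]:w[1]],(400,400),interpolation=cv2.INTER_CUBIC))
    print(n,'flange',best(n,im.astype(np.float32).mean(2),.418,.242,[(.076,.029,1,None)]))
    m=mask(im,w,(0,150,90),(6,255,255))|mask(im,w,(172,150,90),(180,255,255))
    r,c=np.nonzero(m); print(len(c), rays(n,[[c.mean(),r.mean()]],.070+.072) if len(c) else '')
save(np.hstack(o),'flats')
E
```

```text
[0.41846512 0.24469191 0.17886599] [ 0.42 -0.16  1.85 -0.    1.45  0.52]
side flange ((np.float64(0.425), np.float64(0.254)), (np.float64(0.4252), np.float64(0.2538)), np.float32(10.954286))
10 [[0.41499616 0.23770919]]
top flange ((np.float64(0.422), np.float64(0.22999999999999998)), (np.float64(0.4219), np.float64(0.23)), np.float32(25.59675))
0
```

View pics/flats.png

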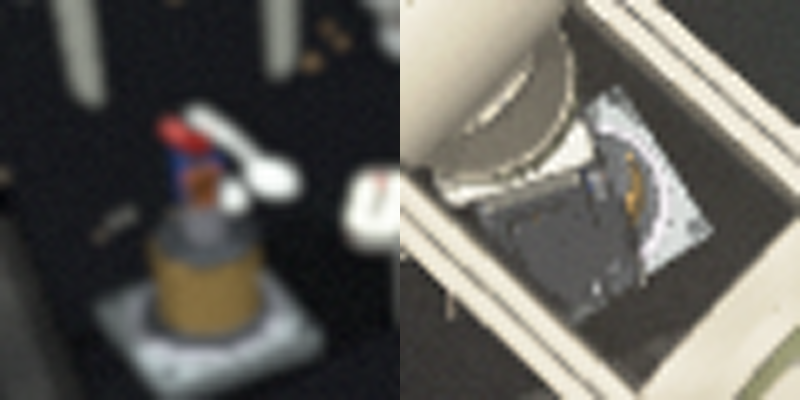

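The side view shows the gauge still home and upright with the button lower. The open fingers straddle it along x, clear of everything. I descend and grip the flats.

Request:
{"api": "step_arm", "payload": {
  "motion": [
    [0,0,0,0,0,-1.5,-1],
    [0,0,0,0,0,-4,-1],
    [0,0,0,0,0,-6.5,-1],
    [0,0,0,0,0,-8,-1],
    [0,0,0,0,0,-8,1]
  ],
  "squeeze": 30
}}

```text
time_s: 18.57
ee_pos: [0.4158, 0.2435, 0.0949]
ee_rot: [-2.331, -2.103, 0.01]
ft_force: [-1.2, 0.8, -0.6]
opening: 0.964
gripper_force: 0.0
```

Request:
{"api": "step_arm", "payload": {
  "motion": [
    [0,0,0,0,0,0,1],
    [0,0,0,0,0,0,1],
    [0,0,0,0,0,0,1],
    [0,0,0,0,0,0,1],
    [0,0,0,0,0,0,1]
  ]
}}

```text
time_s: 18.98
ee_pos: [0.4193, 0.2451, 0.1001]
ee_rot: [2.333, 2.103, 0.003]
ft_force: [-0.5, 0.4, -0.3]
opening: 0.617
gripper_force: 0.0
```

Request:
{"api": "step_arm", "payload": {
  "motion": [
    [0,0,0,0,0,0,1],
    [0,0,0,0,0,0,1],
    [0,0,0,0,0,0,1],
    [0,0,0,0,0,0,1]
  ]
}}

```text
time_s: 19.32
ee_pos: [0.4185, 0.2447, 0.0989]
ee_rot: [2.334, 2.103, 0.0]
ft_force: [2.2, -0.7, 0.1]
opening: 0.337
gripper_force: 0.8
```

Request:
{"api": "step_arm", "payload": {
  "motion": [
    [0,0,0,0,0,0,1],
    [0,0,0,0,0,0,1]
  ],
  "squeeze": 25
}}

```text
time_s: 19.48
ee_pos: [0.4188, 0.2447, 0.099]
ee_rot: [2.334, 2.103, 0.001]
ft_force: [2.7, 0.2, -0.6]
opening: 0.279
gripper_force: 25.0
```

Request:
{"api": "step_arm", "payload": {
  "motion": [
    [0,0,0,0,0,0,1],
    [0,0,0,0,0,0,1]
  ]
}}

```text
time_s: 19.65
ee_pos: [0.4187, 0.2447, 0.099]
ee_rot: [2.334, 2.103, 0.001]
ft_force: [2.0, 0.1, -0.0]
opening: 0.274
gripper_force: 25.0
```

Request:
{"api": "step_arm", "payload": {
  "motion": [
    [0,0,0,0,0,0.2,1],
    [0,0,0,0,0,0.5,1],
    [0,0,0,0,0,0.8,1],
    [0,0,0,0,0,1.1,1]
  ]
}}

```text
time_s: 19.98
ee_pos: [0.4182, 0.2447, 0.1098]
ee_rot: [-2.333, -2.103, 0.001]
ft_force: [1.1, 1.4, -6.8]
opening: 0.274
gripper_force: 25.0
```

Request:
{"api": "step_arm", "payload": {
  "motion": [
    [0,0,0,0,0,0.6,1],
    [0,0,0,0,0,1.3,1],
    [0,0,0,0,0,2,1],
    [0,0,0,0,0,2.8,1],
    [0,0,0,0,0,3.6,1]
  ]
}}

```text
time_s: 20.4
ee_pos: [0.4182, 0.2446, 0.1468]
ee_rot: [-2.333, -2.103, 0.001]
ft_force: [-0.5, 0.6, -4.0]
opening: 0.277
gripper_force: 25.0
```

Request:
{"api": "step_arm", "payload": {
  "motion": [
    [0,0,0,0,0,1,1],
    [0,0,0,0,0,2,1],
    [0,0,0,0,0,3,1],
    [0,0,0,0,0,3.5,1],
    [0,0,0,0,0,3.5,1]
  ]
}}

```text
time_s: 20.82
ee_pos: [0.4194, 0.2452, 0.1829]
ee_rot: [2.333, 2.103, 0.004]
ft_force: [0.2, 0.1, -3.4]
opening: 0.275
gripper_force: 25.0
```

Request:
{"api": "step_arm", "payload": {
  "motion": [
    [0,0,0,-2,-1,0,1],
    [0,0,0,-4.2,-3,0,1],
    [0,0,0,-5.8,-5.5,0,1],
    [0,0,0,-5.8,-9,0,1],
    [0,0,0,-5.8,-13,0,1]
  ]
}}

```text
time_s: 21.23
ee_pos: [0.3593, 0.1146, 0.1803]
ee_rot: [-2.33, -2.107, 0.0]
ft_force: [1.5, 0.4, -4.2]
opening: 0.276
gripper_force: 25.0
```

Request:
{"api": "step_arm", "payload": {
  "motion": [
    [0,0,0,0,-4,0,1],
    [0,0,0,0,-8,0,1],
    [0,0,0,0.6,-12,0,1],
    [0,0,0,1.6,-15.5,0,1],
    [0,0,0,2.6,-19,0,1]
  ]
}}

```text
time_s: 21.65
ee_pos: [0.3862, -0.0774, 0.1808]
ee_rot: [2.334, 2.102, 0.001]
ft_force: [0.9, 0.8, -3.2]
opening: 0.278
gripper_force: 25.0
```

Request:
{"api": "step_arm", "payload": {
  "motion": [
    [0,0,0,1,-4,0,1],
    [0,0,0,2,-8,0,1],
    [0,0,0,3,-11.5,0,1],
    [0,0,0,4,-14,0,1],
    [0,0,0,4,-14,0,1]
  ]
}}

```text
time_s: 22.07
ee_pos: [0.4269, -0.2197, 0.1801]
ee_rot: [2.337, 2.098, -0.002]
ft_force: [-0.3, 0.2, -4.1]
opening: 0.278
gripper_force: 25.0
```

Request:
{"api": "step_arm", "payload": {
  "motion": [
    [0,0,0,0,0,0,1],
    [0,0,0,0,0,0,1],
    [0,0,0,0,0,0,1]
  ]
}}

```text
time_s: 22.32
ee_pos: [0.4261, -0.2143, 0.1805]
ee_rot: [-2.332, -2.104, -0.0]
ft_force: [-0.1, 0.2, -3.2]
opening: 0.277
gripper_force: 25.0
```

Request:
{"api": "step_arm", "payload": {
  "motion": [
    [0,0,0,0.1,-0.3,-1.2,1],
    [0,0,0,0.1,-0.3,-2.8,1],
    [0,0,0,0.1,-0.3,-4.2,1],
    [0,0,0,0.1,-0.3,-4.8,1],
    [0,0,0,0.1,-0.3,-4.8,1]
  ]
}}

```text
time_s: 22.73
ee_pos: [0.4261, -0.2169, 0.1305]
ee_rot: [-2.33, -2.102, 0.001]
ft_force: [-0.3, -0.1, -4.3]
opening: 0.275
gripper_force: 25.0
```

Request:
{"api": "step_arm", "payload": {
  "motion": [
    [0,0,0,0,0,0,1],
    [0,0,0,0,0,0,1],
    [0,0,0,0,0,0,1]
  ]
}}

```text
time_s: 22.98
ee_pos: [0.4281, -0.2186, 0.134]
ee_rot: [2.332, 2.102, 0.001]
ft_force: [-0.0, 0.6, -2.8]
opening: 0.277
gripper_force: 25.0
```

Request:
{"api": "step_arm", "payload": {
  "motion": [
    [0,0,0,0,0,-0.2,1],
    [0,0,0,0,0,-0.4,1],
    [0,0,0,0,0,-0.6,1],
    [0,0,0,0,0,-0.8,1],
    [0,0,0,0,0,-0.8,1]
  ]
}}

```text
time_s: 23.4
ee_pos: [0.4271, -0.2181, 0.1242]
ee_rot: [-2.333, -2.102, 0.0]
ft_force: [0.2, -0.8, -4.5]
opening: 0.277
gripper_force: 25.0
```

Request:
{"api": "step_arm", "payload": {
  "motion": [
    [0,0,0,0,0,-0.1,1],
    [0,0,0,0,0,-0.2,1],
    [0,0,0,0,0,-0.4,1],
    [0,0,0,0,0,-0.5,1],
    [0,0,0,0,0,-0.5,1]
  ]
}}

```text
time_s: 23.82
ee_pos: [0.4273, -0.2182, 0.1195]
ee_rot: [-2.333, -2.103, 0.0]
ft_force: [-0.1, -0.9, -3.5]
opening: 0.277
gripper_force: 25.0
```

Request:
{"api": "step_arm", "payload": {
  "motion": [
    [0,0,0,0,0,-0.2,1],
    [0,0,0,0,0,-0.5,1],
    [0,0,0,0,0,-0.8,1],
    [0,0,0,0,0,-1,1],
    [0,0,0,0,0,-1,1]
  ]
}}

```text
time_s: 24.23
ee_pos: [0.4271, -0.218, 0.1091]
ee_rot: [-2.333, -2.103, 0.0]
ft_force: [0.3, 0.4, -3.7]
opening: 0.278
gripper_force: 25.0
```

Request:
{"api": "step_arm", "payload": {
  "motion": [
    [0,0,0,0,0,-0.3,1],
    [0,0,0,0,0,-0.7,1],
    [0,0,0,0,0,-1.1,1],
    [0,0,0,0,0,-1.5,1],
    [0,0,0,0,0,-1.5,1]
  ]
}}

```text
time_s: 24.65
ee_pos: [0.4268, -0.2179, 0.0936]
ee_rot: [-2.332, -2.102, 0.001]
ft_force: [0.4, -0.5, -4.5]
opening: 0.28
gripper_force: 25.0
```

Request:
{"api": "step_arm", "payload": {
  "motion": [
    [0,0,0,0,0,-0.2,1],
    [0,0,0,0,0,-0.4,1],
    [0,0,0,0,0,-0.6,1],
    [0,0,0,0,0,-0.7,1],
    [0,0,0,0,0,-0.7,1]
  ]
}}

```text
time_s: 25.07
ee_pos: [0.4273, -0.2182, 0.0876]
ee_rot: [-2.333, -2.103, 0.0]
ft_force: [-0.6, -1.1, -3.7]
opening: 0.276
gripper_force: 25.0
```

Request:
{"api": "step_arm", "payload": {
  "motion": [
    [0,0,0,0,0,-0.1,1],
    [0,0,0,0,0,-0.15,1],
    [0,0,0,0,0,-0.15,1]
  ]
}}

```text
time_s: 25.32
ee_pos: [0.4275, -0.2183, 0.0863]
ee_rot: [2.334, 2.103, 0.0]
ft_force: [-0.1, -0.2, -3.0]
opening: 0.276
gripper_force: 25.0
```

Request:
{"api": "step_arm", "payload": {
  "motion": [
    [0,0,0,0,0,-0.1,1],
    [0,0,0,0,0,-0.15,1],
    [0,0,0,0,0,-0.15,1]
  ]
}}

```text
time_s: 25.57
ee_pos: [0.4276, -0.2184, 0.0851]
ee_rot: [2.333, 2.103, 0.0]
ft_force: [-0.5, -0.2, -1.2]
opening: 0.281
gripper_force: 25.0
```

Request:
{"api": "step_arm", "payload": {
  "motion": [
    [0,0,0,0,0,-0.05,1],
    [0,0,0,0,0,-0.1,1],
    [0,0,0,0,0,-0.1,1]
  ]
}}

```text
time_s: 25.82
ee_pos: [0.4278, -0.2186, 0.085]
ee_rot: [2.333, 2.103, 0.0]
ft_force: [-3.8, 1.4, 8.0]
opening: 0.277
gripper_force: 25.0
```

Seated at the expected height. I release and lift clear.

Request:
{"api": "step_arm", "payload": {
  "motion": [
    [0,0,0,0,0,0.1,1],
    [0,0,0,0,0,0.1,-1],
    [0,0,0,0,0,0.1,-1],
    [0,0,0,0,0,0.1,-1],
    [0,0,0,0,0,0.1,-1]
  ]
}}

```text
time_s: 26.23
ee_pos: [0.4276, -0.2184, 0.0849]
ee_rot: [2.333, 2.103, 0.0]
ft_force: [-1.0, -1.1, -0.4]
opening: 0.513
gripper_force: 0.0
```

Request:
{"api": "step_arm", "payload": {
  "motion": [
    [0,0,0,0,0,0,-1],
    [0,0,0,0,0,0,-1],
    [0,0,0,0,0,0,-1],
    [0,0,0,0,0,0,-1],
    [0,0,0,0,0,0,-1]
  ]
}}

```text
time_s: 26.65
ee_pos: [0.4275, -0.2183, 0.0848]
ee_rot: [-2.334, -2.103, 0.0]
ft_force: [0.4, 0.1, -0.9]
opening: 0.87
gripper_force: 0.0
```

Request:
{"api": "step_arm", "payload": {
  "motion": [
    [0,0,0,0,0,1.5,-1],
    [0,0,0,0,0,4,-1],
    [0,0,0,0,0,7,-1],
    [0,0,0,0,0,9.5,-1],
    [0,0,0,0,0,12,-1]
  ]
}}

```text
time_s: 27.07
ee_pos: [0.4274, -0.2183, 0.2063]
ee_rot: [2.333, 2.103, 0.0]
ft_force: [1.4, 0.0, 0.2]
opening: 1.001
gripper_force: 0.0
```

Request:
{"api": "step_arm", "payload": {
  "motion": [
    [0,0,0,-1,3,0,-1],
    [0,0,0,-2,6,0,-1],
    [0,0,0,-3,9,0,-1],
    [0,0,0,-4,11,0,-1],
    [0,0,0,-4,11,0,-1]
  ]
}}

```text
time_s: 27.48
ee_pos: [0.3864, -0.1054, 0.2049]
ee_rot: [-2.331, -2.105, -0.001]
ft_force: [-0.0, 0.0, 0.2]
opening: 1.003
gripper_force: 0.0
```

```bash
python3 - <<'E'
from h import *
s=bot.state(); print(s['ee_pos'],s['ft_force'])
o=[]
for n,w in(('side',(230,290,235,295)),('top',(270,330,175,235))):
    im,W=cloud(n); o.append(cv2.resize(im[w[2]:w[3],w[0]:w[1]],(400,400),interpolation=cv2.INTER_CUBIC))
save(np.hstack(o),'end')
E
```

```text
[ 0.38638474 -0.10543846  0.20488998] [-0.03940234  0.01848454  0.1525215 ]
```

View pics/end.png

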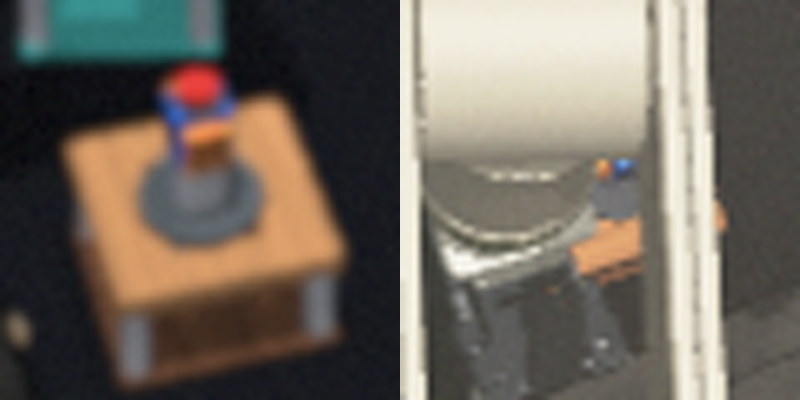

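The gauge stands upright in the wooden stand, flange flat on the plate at about (200,195) in the crop. The button is down and the robot is clear, so I hand in.

```bash
python3 -c "
from plant import bot
print(bot.sign_off())"
```

```text
the job is handed in; nothing more can be done
None
```

I gauged the bushing's bore, locked the size, stood the gauge back upright in its wooden stand with the button still down, and handed the job in; no verdict came back.

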